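Feed ring cores through the sorting tray's gate

TASK

Three small ferrite ring cores lie scattered on the raised sorting tray, among a bigger core and a capacitor. With the fingertips, sweep the three small cores flat across the tray and through the narrow gate into the drop slot, one at a time: each has to be down in the clear catch box before the next goes into the gate. Only slide them, never pick them up, and leave the big core, the capacitor and everything else on the bench where it is.

Things in the scene. Friction and masses are not known exactly. Their poses are not given: they have to be found in the camera images.
- tray: fixed raised sorting tray, an aluminium plate on four posts: x -157 to 157, y -140 to 135 mm in its own axes, rim 12 mm high, 4 mm thick. Plate top 55 mm above the origin, which lies at its foot on a 3 mm mat. z up; y points from the open field (parts at y -80 to 5 mm) to the gate, leftwards from the robot within 0.4 rad
- gate (a point): middle of the gate's mouth, on the plate's top, at tray x 0, y 72 mm: a gap 33 mm wide whose axis is the tray's y. Two steel funnel rails, 12 mm high and 5 mm thick, lead to it from the side rims (x +-154, y 20 mm) to x +-16.5, y 72 mm. Straight cheeks, as high, go on from it along both sides of the drop slot to an end stop
- slot (a point): middle of the drop slot, level with the plate's top, at tray x 0, y 99 mm: an opening 33 mm wide and 46 mm long (tray y 76 to 122 mm) that begins 4 mm behind the gate's mouth. A small core falls in by itself once its centre is past the near edge. Cheeks and end stop border it
- catch_box (a point): middle of the inner floor of the clear catch box under the slot, 52 mm below the plate's top; inside 98 mm along tray x, 82 mm along tray y, fixed to the tray. Cores that dropped lie in it, up to three on top of one another
- core_1: small dark ferrite ring core lying flat: outside 25.4 mm, hole 14.8 mm, 10 mm high, about 16 g. Origin at the centre of its underside. The three small cores are alike
- core_2: small dark ferrite ring core lying flat: outside 25.4 mm, hole 14.8 mm, 10 mm high, about 16 g. Origin at the centre of its underside. The three small cores are alike
- core_3: small dark ferrite ring core lying flat: outside 25.4 mm, hole 14.8 mm, 10 mm high, about 16 g. Origin at the centre of its underside. The three small cores are alike
- big_core: bigger ferrite ring core of the same dark material lying flat on the tray: outside 38 mm, hole 23 mm, 13 mm high. Too big for the gate; stays where it is. Origin at the centre of its underside
- capacitor: black electrolytic capacitor standing on end on the tray, diameter 22 mm, 30 mm high, with two short pins on top (36 mm in all). Stays where it is. Origin at the centre of its underside
- spool: solder spool on the bench, diameter 62 mm, 54 mm high, a bystander. Origin at the centre of its underside
- tin: round brass tip-cleaner tin on the bench, diameter 68 mm, about 41 mm high, a bystander. Origin at the centre of its underside
- pcb: green circuit board with parts on it on the bench, 100 x 75 mm, up to 22 mm high, a bystander. Origin at the centre of its underside
- screwdriver: screwdriver lying on the bench, 170 mm long, a bystander. Origin under its middle, its shaft along its own x
- cap: white plastic cap with a side stem on the bench, diameter 36 mm, 20 mm high, a bystander. Origin at the centre of its underside

How it is judged:
By the outcome, as a careful person would: the job done as asked, in the order asked, and still so for the second after the job is handed in, with the robot touching nothing.
It also fails if it takes over 67 s, if anything falls off the work surface, if the arm or the gripper's body presses on something with over 40 N, if the wrist force passes 120 N, or if a joint passes its speed limit or range.

ROBOT

A 6-joint arm with a two-finger parallel gripper is mounted at the origin on the work surface. World frame = base frame: x ahead of the robot, y to its left, z up, the work surface at z = 0. Lengths are in m, angles in rad, forces in N, time in s.
With the tool pointing down it reaches from about 0.35 to 0.775 m from the base axis. Payload 7.3 kg.
Tool frame: the origin (TCP) lies at the very end of the fingers, on their centre line; the grasp point (between the pads) lies 19 mm behind it; z points along the fingers, y is the line along which they close (so a half turn about z gives the same grasp; the last joint's range is limited). The gripper opens to 92 mm and grips with 3 to 60 N. Pads are 19 mm wide; open, the fingers measure 130 mm over their backs; the gripper's body (75 mm by 190 mm) begins 47 mm behind the grasp point.
Start: joints at [0.997, 0.342, 1.524, -0, 1.275, -0.146], TCP at [0.218, 0.478, 0.227] pointing down, gripper open.
Joint ranges: [-2.53, 2.53], [-0.77, 2.02], [0.04, 2.7], [-1, 4.14], [0.28, 2.66], [-3.11, 3.11]. Speed limits (rad/s): [2.57, 2.57, 3.14, 3.14, 3.14, 3.14].

INTERFACE

Orientations are given as [roll, pitch, yaw] about the fixed x, y, z axes, in that order (R = Rz(yaw) Ry(pitch) Rx(roll)).
In Python, from cell import observe, read_camera, get_calibration, hand_in, search_frame gives the robot as it stands.
- The arm moves only by the tool step_arm, never from a script. Its argument "commands" is a list of rows, each an object with "translation": the shift along the tool's x, y, z in mm, a list of three; "roll": the turn about the tool's z in rad. In form: [{"translation": [x, y, z], "roll": roll}, ...]. A call has 1 to 20 rows; each row shifts and turns the commanded pose from where the row before left it, along the tool's axes as they then stand; what a row does not reach is not made up. A row lasts 1/12 s, in which the tool goes at most 41.7 mm and 7.16 degrees, less where a joint would pass 70% of its speed; a pose out of reach is approached as far as the arm can. A call is refused whole if a number of a shift passes 41.7 or a number of a turn 0.125, either way. A call with a gripper value outside its range is refused whole. "fingers" is the opening, from 0 (shut) to 1 (fully open), set as the call begins (left out, the last holds). The fingers move at their own pace and stop on an object; "grip_force" is the grip in N (left out, the last holds). Time passes only in rows, so rows that do not move let the fingers close. It gives the time, the measured TCP pose, the force, the opening and the grip force at its end, in the units of the state.
- observe(): the state, without advancing time (a new reading comes with each control period).
- read_camera(name): name is "scene" or "top"; returns the picture (480x640x3 uint8, red, green, blue); there is no depth.
- get_calibration(name): a dict with "camera_matrix" (3x3 intrinsics, pixels), "dist_coeffs" ([k1, k2, p1, p2, k3] as OpenCV has them; the pictures are not rectified), "world_from_camera" (4x4, takes a point from camera to world coordinates). Camera axes: x right, y up, looking along -z (the intrinsics and any distortion apply to the point x, -y, -z); pixel columns grow to the right and rows downward; lengths in m; the calibration is good to about 2 mm. A picture is of the moment at which its call begins. get_calibration takes no time and is no camera call.
- hand_in(): hands the job in; it is judged then, once.
Trained networks look in the newest picture that a camera, given by its name, has taken for a name from the list of things; names that differ only in an ending like _2 or _b are one class to them, and where a whole thing is asked for, a point or a joint stands for the part that bears it (a point fixed in the world has none). Each returns a list of dicts, best first, with "confidence" (0 to 1); they miss things now and then, are a little off and sometimes report something else, mostly with a low value. They report only what shows in the picture. A call takes as long as a camera call.
- search_frame(camera, name): "at" ([x, y, z] in m, in world coordinates, good to about 4 mm: the middle of the surface that is visible of it).
The state is a dict: "time": time; "qpos": joint angles; "qvel": joint speeds; "joint_efforts": joint torques, N m; "tool_pos": TCP position; "tool_rot": TCP orientation; "contact_force": force on the tool from outside, world axes, zero at the start; "torque": the same for the moment, N m; "opening": finger opening in m; "grip_force": force on a finger pad.
Only numpy, scipy, OpenCV 4.12 (cv2) and the standard library are available. Lean on these libraries where they do the work, as an engineer would, in place of code of your own. Each camera call takes 0.05 s, during which the arm holds its last target. There are 200 camera calls.

## Working session

There is one attempt and no reset: what is moved stays moved. The work goes in short steps, Python scripts to look and compute and a tool call to move; the robot and the scene stay as the last step left them, time stands still between calls to the robot, and variables do not carry over. Pictures are saved under pics/ and viewed, at most 10 in all, crops included, and the job is handed in when it is done.

Besides the shell and the picture viewer there is one more tool, called as name(argument=value, ...), one argument or row to a line, values as JSON. step_arm: Moves the arm, as the interface text tells. Its arguments: {"type":"object","properties":{"commands":{"type":"array"},"fingers":{"type":"number"},"grip_force":{"type":"number"}},"required":["commands"]}

```bash
mkdir -p pics; ls
cat > h.py <<'E'
import numpy as np,cv2
from cell import *
def proj(cam,P):
    c=get_calibration(cam);T=np.linalg.inv(np.array(c["world_from_camera"]))
    P=np.atleast_2d(P);Q=P@T[:3,:3].T+T[:3,3];Q=Q*[1,-1,-1]
    return cv2.projectPoints(Q,np.zeros(3),np.zeros(3),np.array(c["camera_matrix"]),np.array(c["dist_coeffs"]))[0][:,0]
def back(cam,px,z):
    c=get_calibration(cam);T=np.array(c["world_from_camera"])
    u=cv2.undistortPoints(np.array(px,float).reshape(-1,1,2),np.array(c["camera_matrix"]),np.array(c["dist_coeffs"]))[:,0]
    d=np.c_[u[:,0],-u[:,1],-np.ones(len(u))]@T[:3,:3].T
    o=T[:3,3];return o+d*((z-o[2])/d[:,2])[:,None]
E
python3 - <<'E'
from h import *
for n in("top","scene"):
    im=read_camera(n);cv2.imwrite(f"pics/{n}0.png",im[:,:,::-1])
    print(n,np.round(get_calibration(n)["world_from_camera"],3).tolist())
    for o in("core_1","big_core","capacitor","tray","gate","slot"):
        try:
            for r in search_frame(n,o)[:5]: print(o,round(r["confidence"],2),np.round(r["at"],4),proj(n,r["at"]).round(0))
        except Exception as e: print(o,e)
s=observe();print(s["time"],s["tool_pos"],s["tool_rot"],s["contact_force"])
E
```

```text
pics
top [[0.01, 0.989, -0.148, 0.356], [-1.0, 0.014, 0.026, 0.015], [0.028, 0.147, 0.989, 1.111], [0.0, 0.0, 0.0, 1.0]]
core_1 0.57 [0.4945 0.0257 0.0672] [[296. 258.]]
big_core 0.52 [0.5455 0.0063 0.072 ] [[306. 234.]]
tray 0.93 [0.5536 0.0755 0.0513] [[273. 231.]]
gate 0.88 [0.5546 0.08   0.0557] [[271. 230.]]
slot 0.6 [0.6668 0.4015 0.058 ] [[124. 177.]]
scene [[-0.845, -0.316, 0.431, 0.962], [0.535, -0.496, 0.684, 0.722], [-0.003, 0.809, 0.588, 0.683], [0.0, 0.0, 0.0, 1.0]]
core_1 0.62 [0.4961 0.0256 0.0668] [[329. 242.]]
core_1 0.58 [0.6118 0.0099 0.0679] [[278. 256.]]
big_core 0.58 [0.5531 0.0085 0.0709] [[302. 245.]]
capacitor 0.49 [0.4547 0.0744 0.0829] [[358. 241.]]
capacitor 0.18 [0.6795 0.4145 0.0584] [[370. 419.]]
tray 0.97 [0.5694 0.1124 0.0568] [[322. 280.]]
gate 0.68 [0.5726 0.1162 0.0609] [[322. 280.]]
slot 0.79 [0.5724 0.1093 0.0609] [[320. 278.]]
0.7 [0.21780153 0.47771916 0.22678819] [3.14142571e+00 2.09836451e-05 2.71378563e+00] [ 0.30046241  0.08462451 -0.10329553]
```

```bash
python3 -c "
import cv2
a=cv2.imread('pics/top0.png');cv2.imwrite('pics/top0c.png',cv2.resize(a[140:340,140:400],None,fx=3,fy=3,interpolation=2))
a=cv2.imread('pics/scene0.png');cv2.imwrite('pics/scene0c.png',cv2.resize(a[170:400,180:480],None,fx=2.5,fy=2.5,interpolation=2))"
```

```text
(no output)
```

View pics/top0c.png

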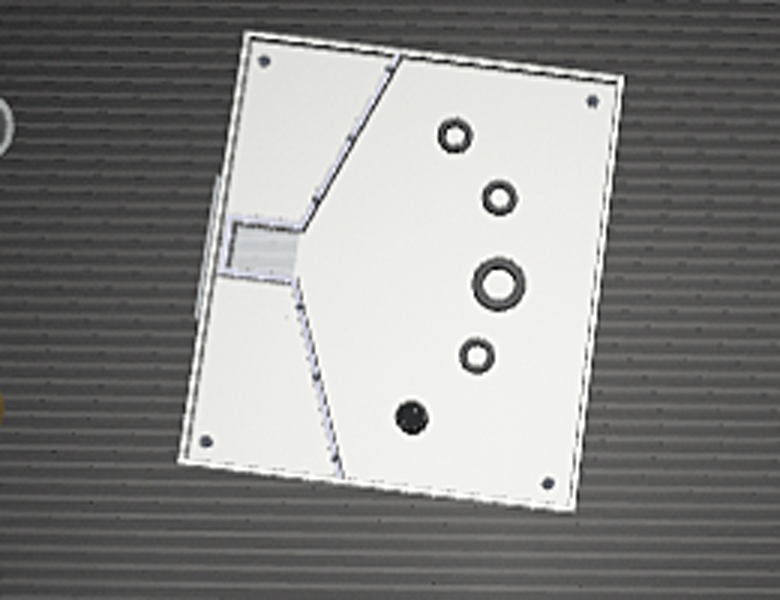

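View pics/scene0c.png

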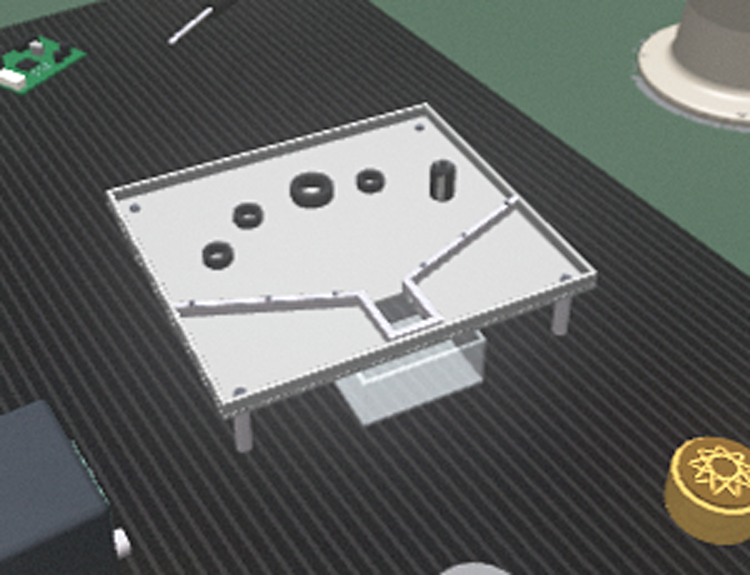

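The top crop (3×, offset 140,140) shows small cores at (455,135), (500,198) and (477,356), the big core at (498,284), the capacitor at (411,417), and the gate mouth at about (298,253). The scene view agrees. Next I fit the tray pose and the ring centres using both views.

Run:
```python
from h import *
from scipy.optimize import least_squares
C=np.array([[157,135],[157,-140],[-157,-140],[-157,135]])/1e3
top=np.array([[247,33],[623,76],[577,510],[180,461]])/3+140
sc=np.array([[222,410],[108,193],[427,104],[596,272]])/2.5+[180,170]
def W(p,xy,h):
    c,s=np.cos(p[2]),np.sin(p[2]);xy=np.atleast_2d(xy)
    return np.c_[p[0]+c*xy[:,0]-s*xy[:,1],p[1]+s*xy[:,0]+c*xy[:,1],np.full(len(xy),p[3]+h)]
f=lambda p:np.r_[(proj("top",W(p,C,.012))-top).ravel(),(proj("scene",W(p,C,.012))-sc).ravel()]
r=least_squares(f,[.55,.05,-.1,.058]);p=r.x;print("tray x y yaw platez",p.round(4),"res",r.fun.round(1))
np.save("tray.npy",p)
print("gate",W(p,[0,.072],0),"px top crop",(proj("top",W(p,[[.0165,.072],[-.0165,.072],[.154,.02],[-.154,.02]],.012))-140)*3)
def tr(w):
    c,s=np.cos(p[2]),np.sin(p[2]);d=w[:,:2]-p[:2];return np.c_[c*d[:,0]+s*d[:,1],-s*d[:,0]+c*d[:,1]]
im=cv2.imread("pics/top0.png",0)
for n,(u,v),h in(("A",(455,135),.01),("B",(500,198),.01),("big",(498,284),.013),("C",(477,356),.01),("cap",(411,417),.03)):
    u,v=u/3+140,v/3+140;k=12;x0,y0=int(u)-k,int(v)-k
    w=(im[y0:y0+2*k+1,x0:x0+2*k+1]<130).astype(np.uint8)
    cn=max(cv2.findContours(w,0,2)[0],key=cv2.contourArea);m=cv2.moments(cn)
    c=[m["m10"]/m["m00"]+x0,m["m01"]/m["m00"]+y0]
    b=back("top",[c],p[3]+h*.6);print(n,np.round(c,1),"world",b.round(4),"tray",tr(b).round(4),"scene crop px",((proj("scene",b)-[180,170])*2.5).round(0))
```

```text
tray x y yaw platez [ 0.5571  0.0728 -0.1068  0.0536] res [-0.3 -0.5  0.2  0.2 -0.6  0.4  0.1  0.8  0.4 -1.2 -1.   0.  -0.9  0.4
  0.1  1.1]
gate [[0.56475932 0.14436282 0.05362268]] px top crop [[304.93755625 230.29316598]
 [298.41812173 275.85319652]
 [403.14265748  53.95128519]
 [345.60907657 479.33829107]]
A [291.1 185. ] world [[0.6542 0.039  0.0596]] tray [[ 0.1002 -0.0232]] scene crop px [[217. 258.]]
B [306.  205.6] world [[0.609  0.0062 0.0596]] tray [[ 0.0587 -0.0606]] scene crop px [[247. 218.]]
big [305.8 234.5] world [[0.5458 0.0061 0.0614]] tray [[-0.0041 -0.0675]] scene crop px [[311. 192.]]
C [298.6 258.3] world [[0.4947 0.0205 0.0596]] tray [[-0.0565 -0.0586]] scene crop px [[370. 183.]]
cap [276.8 278.9] world [[0.4495 0.0649 0.0716]] tray [[-0.1062 -0.0193]] scene crop px [[442. 181.]]
```

```bash
cat >> h.py <<'E'
P=np.load("tray.npy")
def t2w(x,y):
    c,s=np.cos(P[2]),np.sin(P[2]);return np.array([P[0]+(c*x-s*y)/1e3,P[1]+(s*x+c*y)/1e3])
def w2t(w):
    c,s=np.cos(P[2]),np.sin(P[2]);d=(np.array(w)[:2]-P[:2])*1e3;return np.array([c*d[0]+s*d[1],-s*d[0]+c*d[1]])
# targets: list of (tray x mm, tray y mm, world z mm, push dir angle in tray rad)
def plan(targets):
    s=observe();w=np.array(s["tool_pos"]);R=s["tool_rot"];yaw=R[2]
    print("t",s["time"],"tray pos",w2t(w).round(1),"z",w[2].round(4),"dir",round(yaw-P[2],3),"F",np.round(s["contact_force"],1),"open",s["opening"])
    for x,y,z,a in targets:
        psi=a+P[2];roll=-(psi-yaw+np.pi)%(2*np.pi)-np.pi if 0 else -((psi-yaw+np.pi)%(2*np.pi)-np.pi)
        g=np.r_[t2w(x,y),z/1e3];D=(g-w)*1e3;c,q=np.cos(psi),np.sin(psi)
        print("roll first",round(roll,3),"then shift",np.round([D[0]*c+D[1]*q,D[0]*q-D[1]*c,-D[2]],1))
        w,yaw=g,psi
def behind(core,goal,d):
    core,goal=np.array(core,float),np.array(goal,float);u=(goal-core)/np.hypot(*(goal-core));a=np.arctan2(u[1],u[0])
    return [*(core-d*u)],a
E
python3 - <<'E'
from h import *
A=(100.2,-23.2);G=(0,42)
b,a=behind(A,G,33);e,_=behind(G,(G[0]-100.2,G[1]+65.2),21)
print(b,e)
plan([(*b,120,a),(*b,62,a),(*e,62,a)])
E
```

```text
[np.float64(127.85980641340437), np.float64(-41.19819738676611)] [np.float64(17.601694990348232), np.float64(30.54660166296702)]
t 0.7 tray pos [-380.5  366.5] z 0.2268 dir 2.821 F [ 0.3  0.1 -0.1] open 0.09180042558722556
roll first 0.256 then shift [-648.5  -64.4  106.8]
roll first -0.0 then shift [ 0.  0. 58.]
roll first -0.0 then shift [131.5   0.   -0. ]
```

step_arm(
  commands=[
    {"translation":[0,0,0],"roll":0.085},
    {"translation":[0,0,0],"roll":0.085},
    {"translation":[0,0,0],"roll":0.086},
    {"translation":[-37.8,-3.8,5],"roll":0},
    {"translation":[-37.8,-3.8,5],"roll":0},
    {"translation":[-37.8,-3.8,5],"roll":0},
    {"translation":[-37.8,-3.8,5],"roll":0},
    {"translation":[-37.8,-3.8,5],"roll":0},
    {"translation":[-37.8,-3.8,5],"roll":0},
    {"translation":[-37.8,-3.8,5],"roll":0},
    {"translation":[-37.8,-3.8,5],"roll":0},
    {"translation":[-37.8,-3.8,5],"roll":0},
    {"translation":[-37.8,-3.8,5],"roll":0},
    {"translation":[-37.8,-3.8,5],"roll":0},
    {"translation":[-37.8,-3.8,5],"roll":0},
    {"translation":[-37.8,-3.8,5],"roll":0},
    {"translation":[-37.8,-3.8,5],"roll":0},
    {"translation":[-37.8,-3.8,5],"roll":0},
    {"translation":[-37.8,-3.8,5],"roll":0},
    {"translation":[-37.8,-3.8,5],"roll":0},
  ],
  fingers=0.11,
)

```text
time: 2.37
tool_pos: [0.6762, 0.0201, 0.1414]
tool_rot: [3.141, -0.0, 2.458]
contact_force: [0.6, 0.9, -0.3]
opening: 0.0104
grip_force: 0.0
```

Run:
```python
from h import *
A=(100.2,-23.2);G=(0,42)
b,a=behind(A,G,28);e,_=behind(G,(G[0]-100.2,G[1]+65.2),21)
plan([(*b,75,a),(*b,62,a),(*e,62,a)])
```

```text
t 2.3667 tray pos [124.1 -39.7] z 0.1414 dir 2.564 F [ 0.6  0.9 -0.3] open 0.010359031957733338
roll first -0.0 then shift [ 1.   0.8 66.4]
roll first -0.0 then shift [ 0.  0. 13.]
roll first -0.0 then shift [126.5   0.   -0. ]
```

step_arm(
  commands=[
    {"translation":[0.5,0.8,25],"roll":0},
    {"translation":[0,0,25],"roll":0},
    {"translation":[0,0,15],"roll":0},
    {"translation":[0,0,0],"roll":0},
  ],
)

```text
time: 2.7
tool_pos: [0.6728, 0.0224, 0.0722]
tool_rot: [-3.137, -0.007, 2.457]
contact_force: [-1.1, 0.8, -1.2]
opening: 0.01
grip_force: 0.0
```

Run:
```python
from h import *
plan([])
out=[]
for n in("top","scene"):
    im=read_camera(n)[:,:,::-1]
    k=(slice(140,300),slice(200,340)) if n=="top" else (slice(190,350),slice(210,350))
    out.append(cv2.resize(np.ascontiguousarray(im[k]),(400,400*im[k].shape[0]//im[k].shape[1]),interpolation=2)[:450])
cv2.imwrite("pics/a1.png",np.hstack(out))
```

```text
t 2.7 tray pos [120.4 -37.7] z 0.0722 dir 2.564 F [-1.1  0.8 -1.2] open 0.010026572616097325
```

View pics/a1.png

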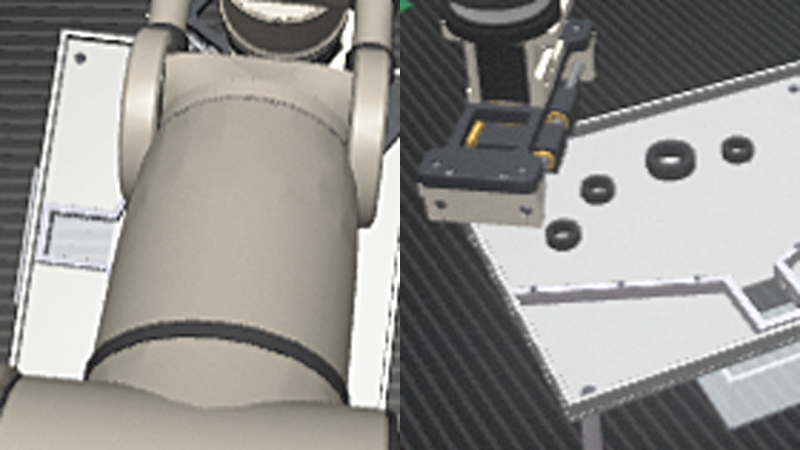

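Run:
```python
from h import *
s=observe();print(s["tool_pos"],s["tool_rot"],s["opening"],s["contact_force"],s["time"]);w=s["tool_pos"]
k=400/140
for dz in(0,.066,.1):
    q=proj("scene",np.add(w,[0,0,dz]));print(dz,(q-[210,190])*k+[400,0])
print((proj("scene",np.r_[t2w(100.2,-23.2),.062])-[210,190])*k+[400,0])
im=read_camera("scene")[:,:,::-1];cv2.imwrite("pics/a2.png",cv2.resize(np.ascontiguousarray(im[80:320,150:390]),None,fx=2.5,fy=2.5,interpolation=2))
plan([])
```

```text
[0.67520783 0.02263468 0.07664774] [-3.14124459e+00 -6.05204857e-04  2.45779871e+00] 0.010147061299292577 [ 0.49961549 -0.20623445  0.45314989] 2.8
0 [[523.4071357  216.81195625]]
0.066 [[515.27671143 140.62751398]]
0.1 [[510.82207049  98.8162667 ]]
[[562.21363805 235.2175762 ]]
t 2.85 tray pos [123.5 -37.1] z 0.0779 dir 2.565 F [-0.9  0.5  1.4] open 0.010087440481820082
```

View pics/a2.png

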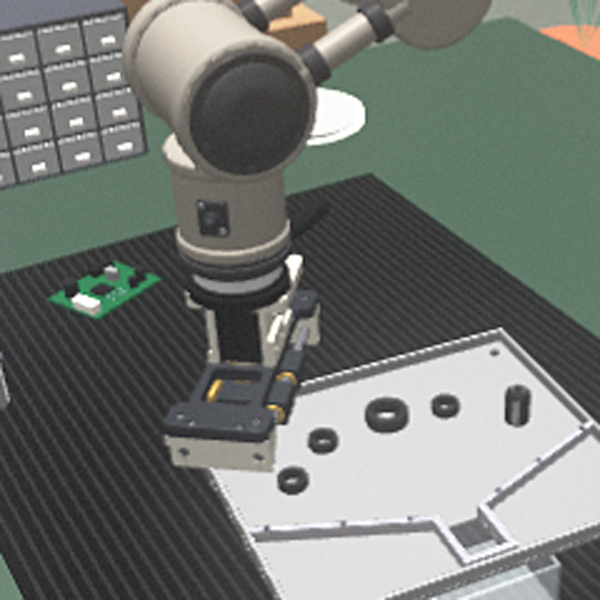

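The cores match their measured positions in this picture: core A is at (293,480) and B at (322,440). The gripper body hides the fingers. I lower it gently and push core A toward the gate axis.

step_arm(
  commands=[
    {"translation":[0,0,3],"roll":0},
    {"translation":[0,0,4],"roll":0},
    {"translation":[0,0,4],"roll":0},
    {"translation":[0,0,3],"roll":0},
    {"translation":[0,0,0],"roll":0},
    {"translation":[0,0,0],"roll":0},
  ],
)

```text
time: 3.35
tool_pos: [0.6751, 0.0227, 0.0625]
tool_rot: [-3.141, -0.0, 2.458]
contact_force: [-0.4, 0.5, 0.5]
opening: 0.0099
grip_force: 0.0
```

Run:
```python
from h import *
A=(100.2,-23.2);G=(0,42)
b,a=behind(A,G,28);e,_=behind(G,(G[0]-100.2,G[1]+65.2),21)
plan([(*e,62,a)])
```

```text
t 3.35 tray pos [122.7 -37.2] z 0.0625 dir 2.565 F [-0.4  0.5  0.5] open 0.00993241209348726
roll first -0.0 then shift [125.   -0.5   0.5]
```

step_arm(
  commands=[
    {"translation":[3,0,0],"roll":0},
    {"translation":[5,0,0],"roll":0},
    {"translation":[7,0,0],"roll":0},
    {"translation":[7,0,0],"roll":0},
    {"translation":[7,0,0],"roll":0},
    {"translation":[7,0,0],"roll":0},
    {"translation":[7,0,0],"roll":0},
    {"translation":[7,0,0],"roll":0},
    {"translation":[7,0,0],"roll":0},
    {"translation":[7,0,0],"roll":0},
    {"translation":[7,0,0],"roll":0},
    {"translation":[7,0,0],"roll":0},
    {"translation":[7,0,0],"roll":0},
    {"translation":[7,0,0],"roll":0},
    {"translation":[7,0,0],"roll":0},
    {"translation":[7,0,0],"roll":0},
    {"translation":[7,0,0],"roll":0},
    {"translation":[7,0,0],"roll":0},
    {"translation":[3,0,0],"roll":0},
    {"translation":[2,0,0],"roll":0},
  ],
)

```text
time: 5.02
tool_pos: [0.5779, 0.102, 0.0628]
tool_rot: [-3.142, -0.0, 2.458]
contact_force: [-0.3, -0.0, -0.1]
opening: 0.0102
grip_force: 0.0
```

Run:
```python
from h import *
for o in("core_1",):
    for n in("scene","top"):
        im=read_camera(n)
        for r in search_frame(n,o)[:4]: print(n,round(r["confidence"],2),w2t(r["at"]).round(1))
        if n=="scene":cv2.imwrite("pics/a3.png",cv2.resize(np.ascontiguousarray(im[190:350,210:410,::-1]),None,fx=4,fy=3.75,interpolation=2))
plan([])
```

```text
scene 0.66 [ 57.8 -58.1]
t 5.2167 tray pos [18.3 30.8] z 0.0628 dir 2.565 F [0.3 0.3 0.5] open 0.01013189235823904
```

View pics/a3.png

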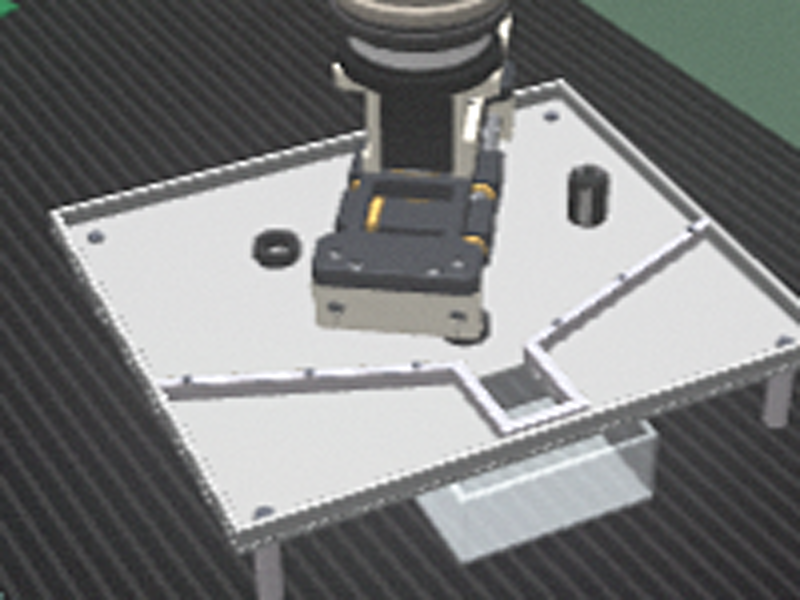

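The moved core shows just below the body at about (468,325), which is on the gate axis as planned. I back off, shut the fingers and turn so the 19 mm face points along the gate axis.

step_arm(
  commands=[
    {"translation":[-5,0,0],"roll":0},
    {"translation":[-10,0,0],"roll":0},
    {"translation":[-15,0,0],"roll":-0.11},
    {"translation":[0,0,0],"roll":-0.117},
    {"translation":[0,0,0],"roll":-0.117},
    {"translation":[0,0,0],"roll":-0.117},
    {"translation":[0,0,0],"roll":-0.117},
    {"translation":[0,-8,0],"roll":0},
    {"translation":[0,-5,0],"roll":0},
    {"translation":[0,0,0],"roll":0},
  ],
  fingers=0,
)

```text
time: 6.05
tool_pos: [0.6005, 0.068, 0.0627]
tool_rot: [-3.141, 0.0, 3.031]
contact_force: [0.4, 0.0, 0.4]
opening: 0.0008
grip_force: 0.0
```

```bash
cat >> h.py <<'E'
def cores(tag=None):
    im=read_camera("scene")
    for r in search_frame("scene","core_1")[:6]: print("core",round(r["confidence"],2),w2t(r["at"]).round(1),np.round(r["at"][2],3))
    g=im.astype(int).max(2)
    k=(g<75)
    if tag:cv2.imwrite(f"pics/{tag}.png",cv2.resize(np.ascontiguousarray(im[190:350,210:410,::-1]),None,fx=4,fy=3.75,interpolation=2))
E
python3 - <<'E'
from h import *
cores("a4")
plan([(0,4,62,np.pi)])
print((proj("scene",np.r_[t2w(0,42),.062])-[210,190])*[4,3.75],observe()["qpos"])
E
```

```text
core 0.48 [-59.3 -60. ] 0.071
core 0.42 [ 2.1 46.7] 0.068
t 6.15 tray pos [43.5  0.9] z 0.0627 dir 3.139 F [0.2 1.1 0.2] open 0.0006042775614257547
roll first -0.002 then shift [43.5  3.1  0.7]
[[462.91271793 325.52869757]] [-1.24113220e-02  6.49298035e-01  1.49589774e+00  1.39827189e-04
  9.96300092e-01 -1.47425392e+00]
```

View pics/a4.png

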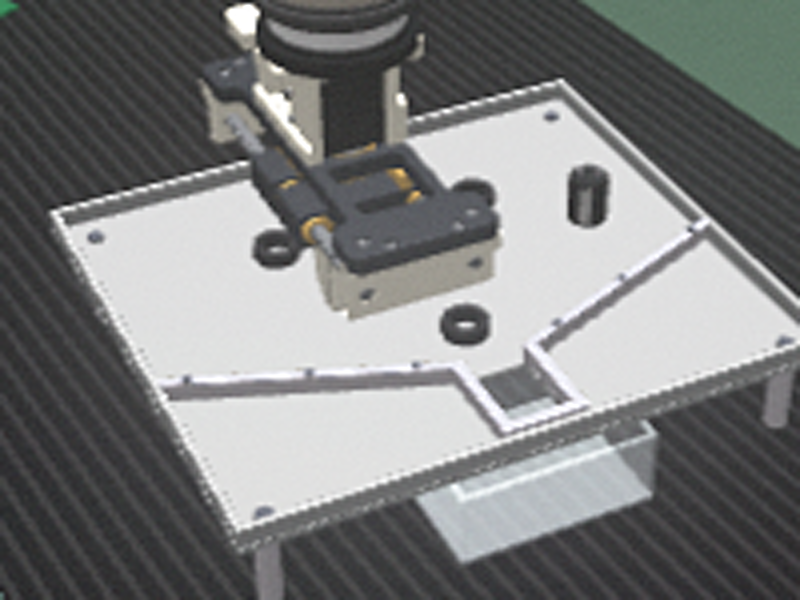

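The core is at (465,324), within about 1 mm of where the model puts tray (0,42). I push it straight in.

step_arm(
  commands=[
    {"translation":[8,0,0],"roll":0},
    {"translation":[15,0,0],"roll":0},
    {"translation":[13,0,0],"roll":0},
    {"translation":[7.5,0,0],"roll":0},
    {"translation":[0,3,0],"roll":0},
    {"translation":[0,5,0],"roll":0},
    {"translation":[0,5,0],"roll":0},
    {"translation":[0,5,0],"roll":0},
    {"translation":[0,5,0],"roll":0},
    {"translation":[0,5,0],"roll":0},
    {"translation":[0,5,0],"roll":0},
    {"translation":[0,5,0],"roll":0},
    {"translation":[0,5,0],"roll":0},
    {"translation":[0,5,0],"roll":0},
    {"translation":[0,4,0],"roll":0},
    {"translation":[0,0,0],"roll":0},
    {"translation":[0,0,0],"roll":0},
  ],
)

```text
time: 7.57
tool_pos: [0.5624, 0.1263, 0.0627]
tool_rot: [3.142, -0.0, 3.036]
contact_force: [0.1, 0.7, 0.1]
opening: 0.0003
grip_force: 0.0
```

Run:
```python
from h import *
cores()
B=(58.7,-60.6);G=(0,42)
b,a=behind(B,G,29);e,_=behind(G,np.array(G)+np.array(G)-B,21)
print(b,e,a)
plan([(0,20,62,np.pi),(*b,85,a),(*b,62,a),(*e,62,a)])
```

```text
core 0.5 [ 5.5 83.2] 0.067
[np.float64(73.10123764532436), np.float64(-85.77149884855672)] [np.float64(10.42848243282109), np.float64(23.77236290276927)] 2.0904670999649477
t 7.6667 tray pos [-0.4 53.4] z 0.0627 dir 3.143 F [0.6 0.3 0.8] open 0.0008297949131251934
roll first 0.001 then shift [ -0.4 -33.4   0.7]
roll first 1.051 then shift [-128.1   10.9  -23. ]
roll first -0.0 then shift [ 0.  0. 23.]
roll first -0.0 then shift [126.2   0.   -0. ]
```

step_arm(
  commands=[
    {"translation":[0,-8,0],"roll":0},
    {"translation":[0,-13,-11],"roll":0},
    {"translation":[0,-12.4,-12],"roll":0},
    {"translation":[0,0,0],"roll":0.117},
    {"translation":[0,0,0],"roll":0.117},
    {"translation":[0,0,0],"roll":0.117},
    {"translation":[0,0,0],"roll":0.117},
    {"translation":[0,0,0],"roll":0.117},
    {"translation":[0,0,0],"roll":0.117},
    {"translation":[0,0,0],"roll":0.117},
    {"translation":[0,0,0],"roll":0.117},
    {"translation":[0,0,0],"roll":0.116},
    {"translation":[-15,2,0],"roll":0},
    {"translation":[-25,2,0],"roll":0},
    {"translation":[-25,2,0],"roll":0},
    {"translation":[-25,2,0],"roll":0},
    {"translation":[-25,2,0],"roll":0},
    {"translation":[-13,1,0],"roll":0},
    {"translation":[0,0,0],"roll":0},
    {"translation":[0,0,0],"roll":0},
  ],
  fingers=0.11,
)

```text
time: 9.33
tool_pos: [0.6203, -0.0213, 0.0861]
tool_rot: [3.141, -0.0, 1.983]
contact_force: [-0.2, -0.1, 0.0]
opening: 0.0101
grip_force: 0.0
```

Run:
```python
from h import *
cores("b1")
B=(58.7,-60.6);G=(0,42)
b,a=behind(B,G,29);e,_=behind(G,np.array(G)+np.array(G)-B,21)
plan([(*b,62,a),(*e,62,a)])
```

```text
core 0.65 [ 61.  -55.6] 0.066
core 0.55 [-53.8 -55. ] 0.067
core 0.53 [ 2.5 80.2] 0.066
t 9.4333 tray pos [ 72.2 -85.1] z 0.0859 dir 2.092 F [-0.5  0.6  0.5] open 0.0099343157281221
roll first 0.001 then shift [-1.   0.5 23.9]
roll first -0.0 then shift [126.2   0.   -0. ]
```

View pics/b1.png

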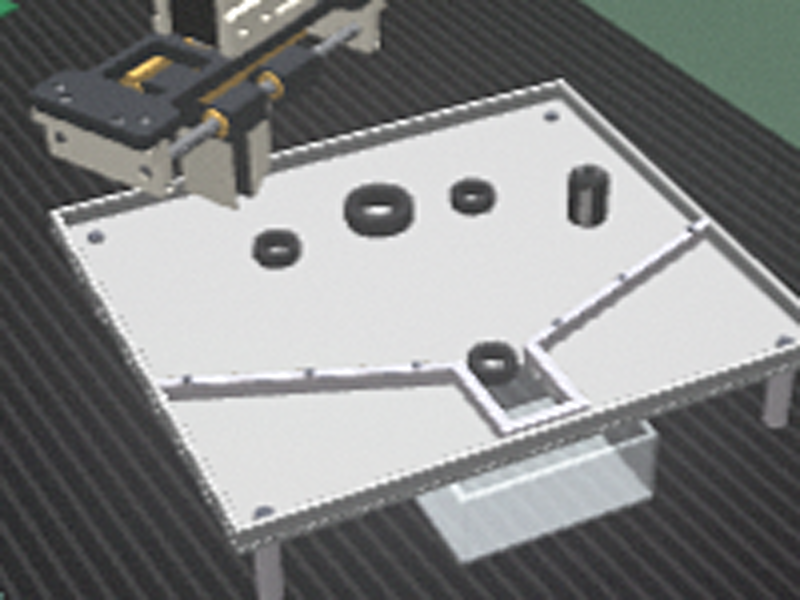

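Core A at (493,361) stopped on the slot's near edge, so the shut fingertips are thinner than I assumed (about ±9.5 mm). I'll go back and push it further.

step_arm(
  commands=[
    {"translation":[0,0,0],"roll":0.105},
    {"translation":[0,0,0],"roll":0.104},
    {"translation":[0,0,0],"roll":0.104},
    {"translation":[0,0,0],"roll":0.104},
    {"translation":[0,0,0],"roll":0.104},
    {"translation":[16,-9,0],"roll":0},
    {"translation":[25,-14,0],"roll":0},
    {"translation":[25,-14,0],"roll":0},
    {"translation":[25,-14,0],"roll":0},
    {"translation":[20,-12,0],"roll":0},
    {"translation":[14,-9,0],"roll":0},
    {"translation":[0,0,8],"roll":0},
    {"translation":[0,0,8],"roll":0},
    {"translation":[0,0,5],"roll":0},
    {"translation":[0,0,2.5],"roll":0},
    {"translation":[0,0,0],"roll":0},
  ],
  fingers=0,
)

```text
time: 10.77
tool_pos: [0.562, 0.1112, 0.0611]
tool_rot: [-3.14, 0.0, 1.462]
contact_force: [0.4, 0.5, 0.1]
opening: 0.0007
grip_force: 0.0
```

Run:
```python
from h import *
plan([(0,63,62,np.pi/2)])
for y in(73,76,79):print((proj("scene",np.r_[t2w(0,y),.064])-[210,190])*[4,3.75])
```

```text
t 10.7667 tray pos [ 0.8 38.7] z 0.0611 dir 1.569 F [0.4 0.5 0.1] open 0.0006972231806832806
roll first -0.002 then shift [24.3 -0.8 -0.9]
[[491.84720586 357.47290778]]
[[494.71909611 360.93201359]]
[[497.60446139 364.40733233]]
```

step_arm(
  commands=[
    {"translation":[4,-0.8,-0.5],"roll":0},
    {"translation":[5,0,0],"roll":0},
    {"translation":[5,0,0],"roll":0},
    {"translation":[5,0,0],"roll":0},
    {"translation":[4,0,0],"roll":0},
    {"translation":[2,0,0],"roll":0},
    {"translation":[0,0,0],"roll":0},
    {"translation":[-8,0,0],"roll":0},
    {"translation":[-20,0,-10],"roll":0},
    {"translation":[-20,0,-14],"roll":0},
  ],
)

```text
time: 11.6
tool_pos: [0.5578, 0.0886, 0.0857]
tool_rot: [-3.139, 0.001, 1.464]
contact_force: [-0.4, -0.1, -0.2]
opening: 0.0002
grip_force: 0.0
```

Run:
```python
from h import *
B=(58.7,-60.6);G=(0,42)
b,a=behind(B,G,29);e,_=behind(G,np.array(G)+np.array(G)-B,21)
plan([(*b,85,a),(*b,62,a),(*e,62,a)])
```

```text
t 11.6 tray pos [-1.  15.8] z 0.0857 dir 1.571 F [-0.4 -0.1 -0.2] open 0.00018976403666083158
roll first -0.519 then shift [-125.    13.9    0.7]
roll first -0.0 then shift [ 0.  0. 23.]
roll first -0.0 then shift [126.2   0.   -0. ]
```

step_arm(
  commands=[
    {"translation":[0,0,0],"roll":-0.104},
    {"translation":[0,0,0],"roll":-0.104},
    {"translation":[0,0,0],"roll":-0.104},
    {"translation":[0,0,0],"roll":-0.104},
    {"translation":[0,0,0],"roll":-0.104},
    {"translation":[-15,2,0],"roll":0},
    {"translation":[-25,3,0],"roll":0},
    {"translation":[-25,3,0],"roll":0},
    {"translation":[-25,3,0],"roll":0},
    {"translation":[-22,2,0],"roll":0},
    {"translation":[-13,1,0],"roll":0},
    {"translation":[0,0,0],"roll":0},
  ],
  fingers=0.11,
)

```text
time: 12.6
tool_pos: [0.623, -0.0232, 0.0865]
tool_rot: [3.141, 0.001, 1.978]
contact_force: [-0.4, 0.3, 0.4]
opening: 0.0101
grip_force: 0.0
```

Run:
```python
from h import *
cores("b2")
B=(58.7,-60.6);G=(0,42)
b,a=behind(B,G,29);e,_=behind(G,np.array(G)+np.array(G)-B,21)
plan([(*b,62,a),(*e,62,a)])
```

```text
core 0.55 [ 58.9 -56.5] 0.065
core 0.5 [ -1.8 109.6] 0.015
t 12.7 tray pos [ 73.9 -85.5] z 0.0864 dir 2.087 F [0.3 0.3 0.6] open 0.009504741113954766
roll first -0.003 then shift [ 0.1 -0.8 24.4]
roll first -0.0 then shift [126.2   0.   -0. ]
```

View pics/b2.png

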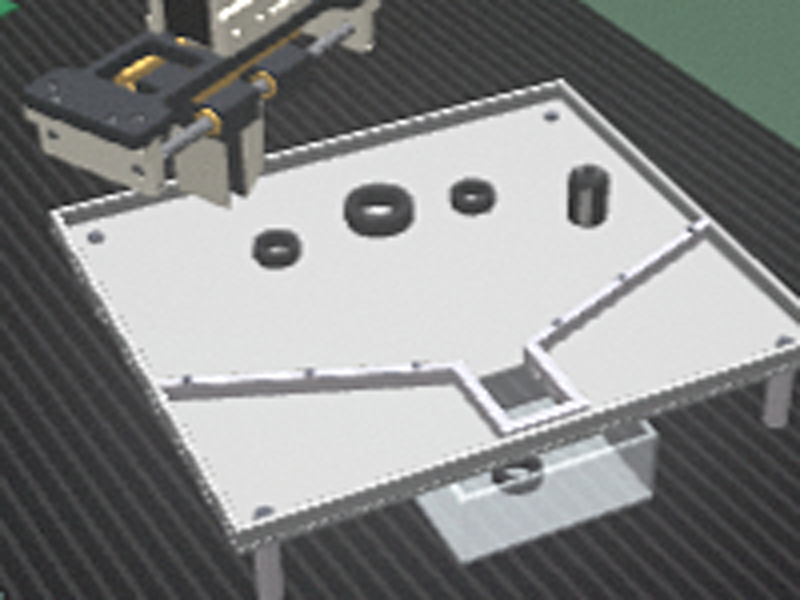

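Core A lies in the catch box at (517,475), and everything else is unmoved. Next is core B.

step_arm(
  commands=[
    {"translation":[0,-0.8,7],"roll":0},
    {"translation":[0,0,8],"roll":0},
    {"translation":[0,0,6],"roll":0},
    {"translation":[0,0,3],"roll":0},
    {"translation":[0,0,0],"roll":0},
    {"translation":[5,0,0],"roll":0},
    {"translation":[6,0,0],"roll":0},
    {"translation":[7,0,0],"roll":0},
    {"translation":[7,0,0],"roll":0},
    {"translation":[7,0,0],"roll":0},
    {"translation":[7,0,0],"roll":0},
  ],
)

```text
time: 13.62
tool_pos: [0.6052, 0.0166, 0.063]
tool_rot: [3.141, 0.0, 1.983]
contact_force: [-0.2, -0.2, -0.1]
opening: 0.0099
grip_force: 0.1
```

step_arm(
  commands=[
    {"translation":[7,0,0],"roll":0},
    {"translation":[7,0,0],"roll":0},
    {"translation":[7,0,0],"roll":0},
    {"translation":[7,0,0],"roll":0},
    {"translation":[7,0,0],"roll":0},
    {"translation":[7,0,0],"roll":0},
    {"translation":[7,0,0],"roll":0},
    {"translation":[7,0,0],"roll":0},
    {"translation":[7,0,0],"roll":0},
    {"translation":[7,0,0],"roll":0},
    {"translation":[7,0,0],"roll":0},
    {"translation":[6,0,0],"roll":0},
    {"translation":[4,0,0],"roll":0},
    {"translation":[0,0,0],"roll":0},
    {"translation":[-8,0,0],"roll":0},
    {"translation":[-14,0,0],"roll":0},
    {"translation":[0,0,0],"roll":0},
  ],
)

```text
time: 15.03
tool_pos: [0.581, 0.0725, 0.0629]
tool_rot: [3.14, 0.001, 1.981]
contact_force: [-0.0, -1.3, 0.0]
opening: 0.01
grip_force: 0.0
```

Run:
```python
from h import *
cores("b3")
plan([(0,8,62,np.pi/2),(0,64,62,np.pi/2)])
```

```text
core 0.65 [-103.2  -13.7] 0.083
core 0.47 [-0.7 45. ] 0.066
t 15.1333 tray pos [22.6  3.6] z 0.0626 dir 2.087 F [-0.  -0.8  0.3] open 0.010071527753054525
roll first 0.517 then shift [  4.4 -22.6   0.6]
roll first -0.0 then shift [56.  0. -0.]
```

step_arm(
  commands=[
    {"translation":[0,0,0],"roll":0.104},
    {"translation":[0,0,0],"roll":0.104},
    {"translation":[0,0,0],"roll":0.104},
    {"translation":[0,0,0],"roll":0.104},
    {"translation":[0,0,0],"roll":0.104},
    {"translation":[0,-8,0],"roll":0},
    {"translation":[0,-10,0],"roll":0},
    {"translation":[0,-5,0],"roll":0},
    {"translation":[5,0,0],"roll":0},
    {"translation":[5,0,0],"roll":0},
    {"translation":[5,0,0],"roll":0},
    {"translation":[5,0,0],"roll":0},
    {"translation":[5,0,0],"roll":0},
    {"translation":[5,0,0],"roll":0},
    {"translation":[0,0,0],"roll":0},
  ],
  fingers=0,
)

```text
time: 16.38
tool_pos: [0.5601, 0.1087, 0.0627]
tool_rot: [3.141, -0.0, 1.464]
contact_force: [0.4, -0.3, -0.6]
opening: 0.0005
grip_force: 0.0
```

Run:
```python
from h import *
cores("b4")
plan([(0,64,62,np.pi/2)])
```

```text
core 0.54 [ 1.9 59.7] 0.065
core 0.37 [  2.1 106.2] 0.015
t 16.4833 tray pos [-0.9 35.2] z 0.0626 dir 1.57 F [-0.  -0.2  0.3] open 0.0006091722369593201
roll first -0.001 then shift [28.8  0.9  0.6]
```

step_arm(
  commands=[
    {"translation":[4,0,0],"roll":0},
    {"translation":[5,0,0],"roll":0},
    {"translation":[5,0,0],"roll":0},
    {"translation":[5,0,0],"roll":0},
    {"translation":[5,0,0],"roll":0},
    {"translation":[4,0,0],"roll":0},
    {"translation":[1.5,0,0],"roll":0},
    {"translation":[0,0,0],"roll":0},
    {"translation":[-8,0,0],"roll":0},
    {"translation":[-20,0,-12],"roll":0},
    {"translation":[-20,0,-14],"roll":0},
    {"translation":[0,0,0],"roll":0},
  ],
)

```text
time: 17.48
tool_pos: [0.5589, 0.0858, 0.0909]
tool_rot: [3.138, 0.001, 1.461]
contact_force: [1.1, 0.1, 0.2]
opening: 0.0003
grip_force: 0.0
```

Run:
```python
from h import *
cores("b5")
C=(-56.5,-58.6);G=(0,42)
b,a=behind(C,G,29);e,_=behind(G,np.array(G)+np.array(G)-C,21)
print(b,e,a)
plan([(*b,88,a),(*b,62,a),(*e,62,a)])
```

```text
core 0.58 [-1.000e-01  1.081e+02] 0.014
[np.float64(-70.7008663807466), np.float64(-83.88508244076299)] [np.float64(-10.283385999850992), np.float64(23.69011271530956)] 1.0590678361249324
t 17.5833 tray pos [-0.6 15.4] z 0.0892 dir 1.568 F [ 0.7  0.8 -0.9] open 0.00032199319362332356
roll first 0.508 then shift [-120.9  -12.5    1.2]
roll first -0.0 then shift [ 0.  0. 26.]
roll first -0.0 then shift [123.4  -0.   -0. ]
```

step_arm(
  commands=[
    {"translation":[0,0,0],"roll":0.102},
    {"translation":[0,0,0],"roll":0.102},
    {"translation":[0,0,0],"roll":0.102},
    {"translation":[0,0,0],"roll":0.101},
    {"translation":[0,0,0],"roll":0.101},
    {"translation":[-15,-2,0],"roll":0},
    {"translation":[-25,-2.5,0],"roll":0},
    {"translation":[-25,-2.5,0],"roll":0},
    {"translation":[-25,-2.5,0],"roll":0},
    {"translation":[-20,-2,0],"roll":0},
    {"translation":[-11,-1,0],"roll":0},
    {"translation":[0,0,0],"roll":0},
    {"translation":[0,0,0],"roll":0},
  ],
  fingers=0.11,
)

```text
time: 18.67
tool_pos: [0.4782, -0.0021, 0.0887]
tool_rot: [3.141, -0.001, 0.954]
contact_force: [-0.1, -0.2, 0.2]
opening: 0.0103
grip_force: 0.0
```

Run:
```python
from h import *
cores("c1")
C=(-56.5,-58.6);G=(0,42)
b,a=behind(C,G,29);e,_=behind(G,np.array(G)+np.array(G)-C,21)
plan([(*b,62,a),(*e,62,a)])
```

```text
core 0.51 [-57.5 -54.6] 0.066
t 18.7667 tray pos [-70.  -82.4] z 0.0887 dir 1.062 F [-0.8  0.2 -0.9] open 0.009781151925235985
roll first 0.003 then shift [-1.6  0.2 26.7]
roll first -0.0 then shift [123.4  -0.   -0. ]
```

View pics/c1.png

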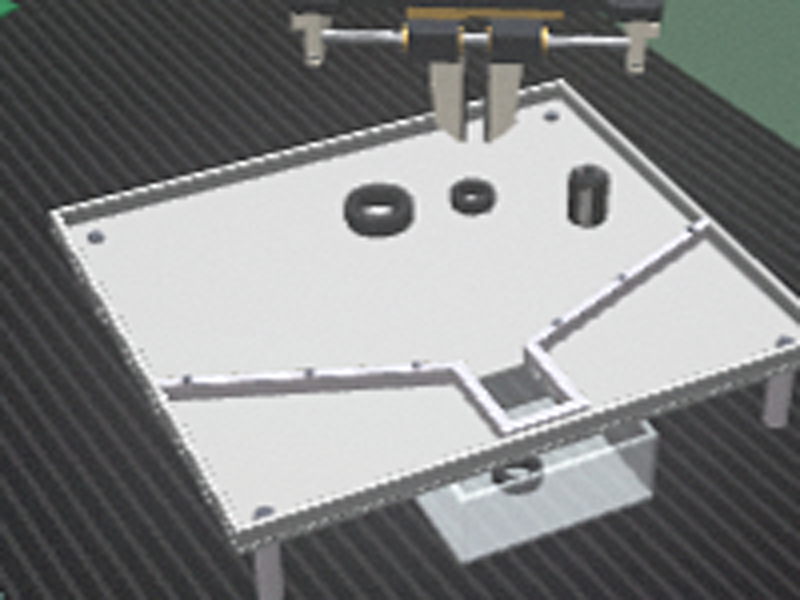

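The tray now holds only core C, at (473,196), plus the big core and the capacitor. The gate is empty, so B has dropped into the box. The fingers are lined up behind C, so I push it.

step_arm(
  commands=[
    {"translation":[0,0,8],"roll":0},
    {"translation":[0,0,9],"roll":0},
    {"translation":[0,0,6],"roll":0},
    {"translation":[0,0,3],"roll":0},
    {"translation":[0,0,0],"roll":0},
    {"translation":[5,0,0],"roll":0},
    {"translation":[6,0,0],"roll":0},
    {"translation":[7,0,0],"roll":0},
    {"translation":[7,0,0],"roll":0},
    {"translation":[7,0,0],"roll":0},
    {"translation":[7,0,0],"roll":0},
  ],
)

```text
time: 19.68
tool_pos: [0.5009, 0.0303, 0.0629]
tool_rot: [3.141, -0.0, 0.955]
contact_force: [-0.6, -0.9, -0.5]
opening: 0.0104
grip_force: 0.1
```

step_arm(
  commands=[
    {"translation":[7,0,0],"roll":0},
    {"translation":[7,0,0],"roll":0},
    {"translation":[7,0,0],"roll":0},
    {"translation":[7,0,0],"roll":0},
    {"translation":[7,0,0],"roll":0},
    {"translation":[7,0,0],"roll":0},
    {"translation":[7,0,0],"roll":0},
    {"translation":[7,0,0],"roll":0},
    {"translation":[7,0,0],"roll":0},
    {"translation":[7,0,0],"roll":0},
    {"translation":[7,0,0],"roll":0},
    {"translation":[4,0,0],"roll":0},
    {"translation":[2,0,0],"roll":0},
    {"translation":[0,0,0],"roll":0},
    {"translation":[-8,0,0],"roll":0},
    {"translation":[-14,0,0],"roll":0},
    {"translation":[0,0,0],"roll":0},
  ],
)

```text
time: 21.1
tool_pos: [0.5337, 0.0776, 0.0625]
tool_rot: [-3.14, 0.002, 0.954]
contact_force: [-0.4, -0.9, -0.5]
opening: 0.0099
grip_force: 0.0
```

Run:
```python
from h import *
cores("c2")
plan([(0,8,62,np.pi/2),(0,64,62,np.pi/2)])
```

```text
core 0.69 [ 1.9 45.8] 0.064
core 0.44 [ 82.7 351.2] 0.056
t 21.2 tray pos [-22.3   3.5] z 0.0629 dir 1.06 F [-0.2  0.8  0.7] open 0.010056079210393438
roll first -0.511 then shift [ 4.5 22.3  0.9]
roll first -0.0 then shift [56.  0. -0.]
```

step_arm(
  commands=[
    {"translation":[0,0,0],"roll":-0.103},
    {"translation":[0,0,0],"roll":-0.102},
    {"translation":[0,0,0],"roll":-0.102},
    {"translation":[0,0,0],"roll":-0.102},
    {"translation":[0,0,0],"roll":-0.102},
    {"translation":[0,8,0],"roll":0},
    {"translation":[0,9,0],"roll":0},
    {"translation":[0,5,0],"roll":0},
    {"translation":[5,0,0],"roll":0},
    {"translation":[5,0,0],"roll":0},
    {"translation":[5,0,0],"roll":0},
    {"translation":[5,0,0],"roll":0},
    {"translation":[5,0,0],"roll":0},
    {"translation":[5,0,0],"roll":0},
    {"translation":[0,0,0],"roll":0},
  ],
  fingers=0,
)

```text
time: 22.45
tool_pos: [0.5605, 0.108, 0.0628]
tool_rot: [3.141, -0.0, 1.467]
contact_force: [-0.4, 0.5, 0.2]
opening: 0.0002
grip_force: 0.0
```

Run:
```python
from h import *
cores("c3")
plan([(0,64,62,np.pi/2)])
```

```text
t 22.55 tray pos [-0.3 34.5] z 0.0628 dir 1.573 F [ 0.7 -0.8 -0.2] open 0.00039491647825046694
roll first 0.002 then shift [29.5  0.3  0.8]
```

step_arm(
  commands=[
    {"translation":[4,0,0],"roll":0},
    {"translation":[5,0,0],"roll":0},
    {"translation":[5,0,0],"roll":0},
    {"translation":[5,0,0],"roll":0},
    {"translation":[5,0,0],"roll":0},
    {"translation":[4,0,0],"roll":0},
    {"translation":[1.5,0,0],"roll":0},
    {"translation":[0,0,0],"roll":0},
    {"translation":[-8,0,0],"roll":0},
    {"translation":[-20,0,-12],"roll":0},
    {"translation":[-25,0,-25],"roll":0},
    {"translation":[-35,0,-25],"roll":0},
    {"translation":[-35,0,-25],"roll":0},
    {"translation":[-30,0,-15],"roll":0},
    {"translation":[0,0,0],"roll":0},
    {"translation":[0,0,0],"roll":0},
  ],
)

```text
time: 23.88
tool_pos: [0.548, -0.016, 0.1641]
tool_rot: [3.139, 0.0, 1.462]
contact_force: [0.4, 0.5, -0.4]
opening: 0.0002
grip_force: 0.0
```

Run:
```python
from h import *
cores("c4");plan([])
for o in("big_core","capacitor"):print(o,[(round(r["confidence"],2),w2t(r["at"]).round(1)) for r in search_frame("scene",o)[:2]])
```

```text
core 0.49 [-18.1  74.3] 0.03
core 0.15 [-231.6  350. ] 0.007
t 23.9833 tray pos [ -0.5 -87. ] z 0.1625 dir 1.572 F [-0.8  0.2 -0.2] open 0.0004989107378006877
big_core [(0.6, array([  1.4, -65.8]))]
capacitor [(0.72, array([-100.4,  -10.4]))]
```

View pics/c4.png

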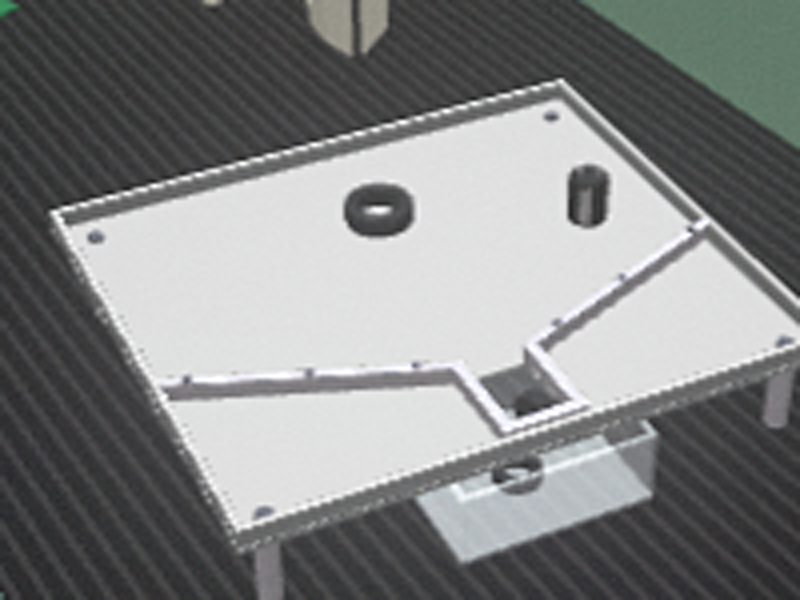

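The tray is clear of small cores. One shows in the box at (517,475) and another through the slot, stacked at (530,400). The big core at (378,210) and the capacitor at (588,197) are unmoved, so I hand in.

```bash
python3 -c "
from cell import *
print(hand_in())"
```

```text
the job is handed in; nothing more can be done
None
```

I swept the three small cores one at a time through the gate, never lifting them, and handed the job in at about 24 s; the tray is clear of small cores, but the last picture shows only two of the three in the catch box, so the third is inferred to be in the stack, and the big core and capacitor did not move.

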